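# Drive the loose handle back onto the ring mandrel and rack it

### The job

The wooden handle has come off the ring mandrel, which stands tang up in the round drive block: set the handle squarely on the tang and press it home with a firm, steady push of about 15 N, so that friction alone holds it; a push over 25 N would split the handle. Then lift the mandrel out by its handle, without touching the steel, and stand it in the empty well of the tool rack, let go, and leave the other tools and things as they are.

Things in the scene. Friction and masses are not known exactly. Their poses are not given: they have to be found in the camera images.
- mandrel: Ring mandrel without handle: one loose round steel piece, about 0.25 kg. Origin at the centre of its flat lower tip, z along its axis to the tang. A cone with fine grooves widens from 12 mm (tip) to 21 mm (shoulder, at 110 mm). It starts upright in the drive block, origin 13 mm above the bench, with about 1 mm of play round it: it rocks 2 to 3 degrees and turns freely. Do not grip the steel.
- mandrel_shoulder (a point): Point on the mandrel's axis at its shoulder, 110 mm above its tip (123 mm above the bench at the start), z to the tang. From here the round tapered tang stands up 36 mm, narrowing from 11 mm diameter to a rounded end of about 6 mm.
- handle_center (a point): Centre of the loose handle, z along its axis from mouth to butt. Turned dark wood with a brass ferrule, 85 mm long, about 0.06 kg, round: 23 mm wide at the ferrule, 26 mm in the middle, butt rounded. It stands upright on the bench on its ferrule, mouth down; mouth 42.5 mm below this point, butt 42.5 mm above. Grip it anywhere in its upper half, about 25 mm wide.
- handle_mouth (a point): Centre of the handle's mouth, z into the handle. The socket, 10.5 mm wide here and 42 mm deep, has the tang's taper; the tang's end enters up to about 3 mm off-centre. It runs free until some 4 mm are left to the shoulder; then the tapers meet and it goes 1 to 3 mm on under rising force, depending on hidden friction, without click or stop, and sticks by friction.
- drive_block: Fixed round block of dark hardwood, diameter 80 mm, 55 mm high, origin at the centre of its underside on the bench. In the middle of its top a tapered well, 17.6 mm wide at the mouth and 42 mm deep, in which the mandrel stands loosely.
- rack_well (a point): Mouth centre, at the top face, of the tool rack's empty well; y along the rack, z up. The rack is a fixed dark wooden bar 62 x 184 x 55 mm with three wells 60 mm apart; the empty one, at the +y end, is the widest: 21 mm, 45 mm deep, floor 10 mm above the bench. The mandrel stands loosely in it and may lean a few degrees. The other two, 60 and 120 mm towards -y, hold handled tools.
- bezel_mandrel: Bystander: thin steel bezel mandrel with dark wooden handle, 155 mm long, standing loose in the rack's middle well, its top 165 mm above the bench. Origin at its lower tip.
- burnisher: Bystander: steel burnisher with dark wooden handle, 145 mm long, standing loose in the rack's far (-y) well, its top 155 mm above the bench. Origin at its lower tip.
- spirit_lamp: Bystander: small glass spirit lamp with brass neck, diameter 60 mm, 73 mm high, on the bench left of the drive block. Origin at the centre of its underside.
- chasing_hammer: Bystander: ball-peen chasing hammer with wooden shaft, 227 mm long, 27 mm high, lying on the right of the bench. Origin at the middle of its length, at its underside.

How it is judged:
By the outcome, as a careful person would: the job done as asked, in the order asked, and still so for the second after the job is handed in, with the robot touching nothing.
It also fails if it takes over 58 s, if anything falls off the work surface, if the arm or the gripper's body presses on something with over 40 N, if the wrist force passes 120 N, or if a joint passes its speed limit or range.

### The arm

A 6-joint arm with a two-finger parallel gripper is mounted at the origin on a cart in front of the work surface, level with it; the furniture and walls round the work are solid. World frame = base frame: x ahead of the robot, y to its left, z up, the work surface at z = 0. Lengths are in m, angles in rad, forces in N, time in s.
With the tool pointing down it reaches from about 0.375 to 0.975 m from the base axis. Payload 3.8 kg.
Tool frame: the origin (TCP) lies midway between the tips of the shut fingers; the grasp point (between the pads) lies 19 mm behind it; z points along the fingers, y is the line along which they close (so a half turn about z gives the same grasp; the last joint's range is limited). The gripper opens to 85 mm and grips with 20 to 120 N. Pads are 22 mm wide; open, the fingers measure 114 mm over their backs; the gripper's body (76 mm by 85 mm) begins 54 mm behind the grasp point. The pads swing forward as they close: fully open they stand 13 mm farther back than shut.
Start: joints at [-1.259, 0.264, 1.604, -0, 1.274, -0.037], TCP at [0.231, -0.634, 0.231] pointing down, gripper open.
Joint ranges: [-2.63, 2.63], [-0.94, 2.18], [0.31, 2.57], [-1.31, 4.45], [0, 2.66], [-2.55, 2.55]. Speed limits (rad/s): [2.57, 2.57, 3.14, 3.14, 3.14, 3.14].

### API

Orientations are given as [roll, pitch, yaw] about the fixed x, y, z axes, in that order (R = Rz(yaw) Ry(pitch) Rx(roll)).
In Python, from rig import observe, camera, calibration, finish_job, look_for, outline_of gives the robot as it stands.
- The arm moves only by the tool send_rows, never from a script. Its argument "steps" is a list of rows, each a list of 3 entries, a list of its own where there are three numbers: the closure, from -1 (fully open) to 1 (shut), then the shift along the tool's x, y, z normalised to -1 to 1, where 1 is 0.025 m, then the turn about the tool's z normalised to -1 to 1, where 1 is 0.1 rad. In form: [[gripper, [tx, ty, tz], yaw], ...]. A call has exactly 5 rows; each row shifts and turns the commanded pose from where the row before left it, along the tool's axes as they then stand; what a row does not reach is not made up. A row lasts 1/10 s, in which the tool goes at most 50 mm and 8.59 degrees, less where a joint would pass 70% of its speed; a pose out of reach is approached as far as the arm can. A call with a number of a shift or a turn outside -1 to 1 is refused whole. A call with a gripper value outside its range is refused whole. The fingers move at their own pace and stop on an object; the grip force is fixed at half the most. Time passes only in rows, so rows that do not move let the fingers close, or fill a call up. It gives the time, the measured TCP pose, the force, the opening and the grip force at its end, in the units of the state.
- observe(): the state, without advancing time (a new reading comes with each control period).
- camera(name): name is "scene" or "top" or "wrist"; returns the picture (400x640x3 uint8, red, green, blue); there is no depth.
- calibration(name): a dict with "K" (3x3 intrinsics, pixels), "k1" (the pictures are not rectified: a ray, as slopes to the right and down, at radius r is drawn at 1 + k1 r^2 times it, then the intrinsics apply), "T" (4x4, takes a point from camera to world coordinates); the wrist camera has in their place "hand_eye" (4x4, takes a point from camera to tool coordinates, whose origin is the TCP and whose axes are the flange's). Camera axes: x right, y up, looking along -z (the intrinsics and any distortion apply to the point x, -y, -z); pixel columns grow to the right and rows downward; lengths in m; the calibration is good to about 2 mm. A picture is of the moment at which its call begins: read the wrist's pose just before it. calibration takes no time and is no camera call.
- finish_job(): hands the job in; it is judged then, once.
Trained networks look in the newest picture that a camera, given by its name, has taken for a name from the list of things; names that differ only in an ending like _2 or _b are one class to them, and where a whole thing is asked for, a point or a joint stands for the part that bears it (a point fixed in the world has none). Each returns a list of dicts, best first, with "score" (0 to 1); they miss things now and then, are a little off and sometimes report something else, mostly with a low value. They report only what shows in the picture. A call takes as long as a camera call.
- look_for(camera, label): "location" ([column, row] in pixels, amid what is visible of it).
- outline_of(camera, label): "mask" (400x640 bool, what is visible of it) and "location" ([column, row] in pixels, amid what is visible of it).
The state is a dict: "clock": time; "joint_pos": joint angles; "joint_velocities": joint speeds; "effort": joint torques, N m; "ee_pos": TCP position; "tcp_rot": TCP orientation; "contact_force": force on the tool from outside, world axes, zero at the start; "ft_torque": the same for the moment, N m; "width": finger opening in m; "grasp_force": force on a finger pad.
Only numpy, scipy, OpenCV 4.12 (cv2) and the standard library are available. Lean on these libraries where they do the work, as an engineer would, in place of code of your own. Each camera call takes 0.05 s, during which the arm holds its last target. There are 200 camera calls.

## Working session

There is one attempt and no reset: what is moved stays moved. The work goes in short steps, Python scripts to look and compute and a tool call to move; the robot and the scene stay as the last step left them, time stands still between calls to the robot, and variables do not carry over. Pictures are saved under pics/ and viewed, at most 12 in all, crops included, and the job is handed in when it is done.

Besides the shell and the picture viewer there is one more tool, called after "Call:" as name(argument=value, ...) on one line, values as JSON. send_rows: Moves the arm, as the interface text tells. Scaled input: -1 to 1 covers 0.025 m each way for a shift and 0.1 rad each way for a turn. Its arguments: {"type":"object","properties":{"steps":{"type":"array","items":{"type":"array"}}},"required":["steps"]}

```bash
ls; mkdir -p pics
cat > h.py <<'E'
import numpy as np, cv2
from rig import *
from scipy.spatial.transform import Rotation as R
def camT(name,s=None):
    c=calibration(name)
    if 'T' in c: return c,np.array(c['T'])
    s=s or observe()
    T=np.eye(4);T[:3,:3]=R.from_euler('xyz',s['tcp_rot']).as_matrix();T[:3,3]=s['ee_pos']
    return c,T@np.array(c['hand_eye'])
def ray(name,px,s=None):
    c,T=camT(name,s);K=np.array(c['K'])
    d=cv2.undistortPoints(np.array([[px]],float),K,np.array([c['k1'],0,0,0.]))[0,0]
    return T[:3,3],T[:3,:3]@np.array([d[0],-d[1],-1])
def atz(name,px,z,s=None):
    o,d=ray(name,px,s);return o+d*(z-o[2])/d[2]
def proj(name,P,s=None):
    c,T=camT(name,s);p=np.linalg.inv(T)@np.append(P,1)
    q=cv2.projectPoints(np.array([[p[0],-p[1],-p[2]]]),np.zeros(3),np.zeros(3),np.array(c['K']),np.array([c['k1'],0,0,0.]))[0]
    return q.ravel()
def tri(obs):
    A=np.zeros((3,3));b=np.zeros(3);L=[]
    for o,d in obs:
        d=d/np.linalg.norm(d);M=np.eye(3)-np.outer(d,d);A+=M;b+=M@o;L.append((o,M))
    p=np.linalg.solve(A,b);return p,[float(np.linalg.norm(M@(p-o))) for o,M in L]
def save(name,fn):
    im=camera(name);cv2.imwrite('pics/'+fn,im[:,:,::-1]);return im
E
python3 - <<'E'
from h import *
print(observe())
for n in ['scene','top']:
    save(n,n+'0.png');c=calibration(n);print(n,c['k1'],np.round(c['T'],3).tolist(),np.round(c['K'],0).tolist())
    for l in ['mandrel','mandrel_shoulder','handle_center','handle_mouth','drive_block','rack_well','bezel_mandrel','burnisher','spirit_lamp','chasing_hammer']:
        print(l,[(np.round(r['location'],1).tolist(),round(r['score'],2)) for r in look_for(n,l)[:2]])
print(calibration('wrist'))
E
```

```text
pics
{'clock': 0.0, 'joint_pos': array([-1.25890350e+00,  2.64769022e-01,  1.60542632e+00, -4.84725673e-06,
        1.27375475e+00, -3.69134513e-02]), 'joint_velocities': array([-0.00021382, -0.00049396, -0.00091284,  0.00086329,  0.00130334,
       -0.00042636]), 'effort': array([ 7.55123365e-04, -5.15111697e+01, -3.67314255e+01, -2.98243012e-04,
        1.27891821e-02, -4.13206476e-05]), 'ee_pos': array([ 0.23044847, -0.63361639,  0.22992314]), 'tcp_rot': array([-3.13923666e+00, -8.23726867e-05,  3.48807603e-01]), 'contact_force': array([ 0.86996761, -0.43893273, -0.08071786]), 'ft_torque': array([0.00538402, 0.00240408, 0.04447506]), 'grasp_force': 0.0, 'width': 0.08538613480276964}
scene -0.11605012321880319 [[0.675, 0.321, -0.664, -0.141], [-0.737, 0.265, -0.621, -0.638], [-0.023, 0.909, 0.416, 0.522], [0.0, 0.0, 0.0, 1.0]] [[434.0, 0.0, 314.0], [0.0, 434.0, 197.0], [0.0, 0.0, 1.0]]
mandrel [([426.3, 254.8], 0.51)]
mandrel_shoulder [([287.7, 168.7], 0.75), ([422.0, 254.9], 0.44)]
handle_center [([308.9, 230.6], 0.7)]
handle_mouth [([305.7, 228.9], 0.86)]
drive_block [([292.0, 19
[... 619 characters left out ...]
l [([398.8, 192.2], 0.92), ([252.8, 179.2], 0.29)]
bezel_mandrel []
burnisher []
spirit_lamp [([201.6, 193.0], 0.55)]
chasing_hammer [([450.2, 233.4], 0.91)]
{'K': array([[293.36974078,   0.        , 321.58084969],
       [  0.        , 293.36974078, 199.44702792],
       [  0.        ,   0.        ,   1.        ]]), 'k1': 0.013478848658870595, 'hand_eye': array([[ 3.66215582e-04,  9.45537279e-01,  3.25513626e-01,
         8.46541828e-02],
       [ 9.99999764e-01, -1.57096990e-04, -6.68710669e-04,
         2.18227766e-04],
       [-5.81153656e-04,  3.25513794e-01, -9.45537113e-01,
        -1.42064058e-01],
       [ 0.00000000e+00,  0.00000000e+00,  0.00000000e+00,
         1.00000000e+00]])}
```

View pics/top0.png

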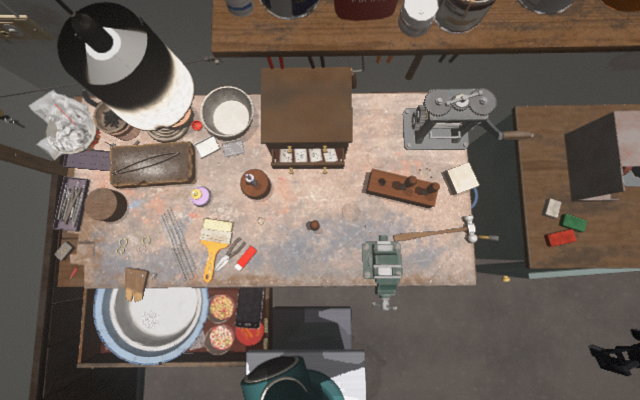

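View pics/scene0.png

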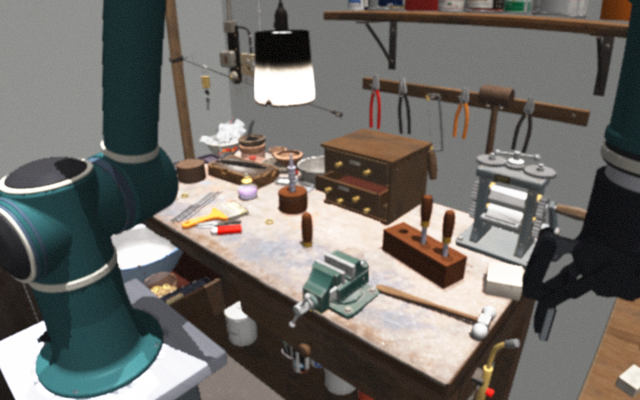

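Run:
```python
from h import *
print('shoulder(z.123)',atz('scene',[287.7,168.7],.123),atz('top',[256,178],.123))
print('shoulder mandrel tri',tri([ray('scene',[287.7,168.7]),ray('top',[256,178])]))
print('handle',atz('scene',[308.9,230.6],.0425),atz('top',[314,220.9],.0425),tri([ray('scene',[308.9,230.6]),ray('top',[314,220.9])]))
print('well',atz('top',[398.8,192.2],.055))
print('well scene',atz('scene',[426.3,253.3],.055))
print('block',atz('top',[259.1,186.5],.055),atz('scene',[292,199.3],.03))
print('lamp',atz('top',[201.6,193],.04),'hammer',atz('top',[450.2,233.4],.015))
```

```text
shoulder(z.123) [0.58575747 0.13220887 0.123     ] [0.60212875 0.11722364 0.123     ]
shoulder mandrel tri (array([0.59380678, 0.12458965, 0.12343331]), [0.011090681605825936, 0.011090681605825919])
handle [ 0.48404524 -0.03529013  0.0425    ] [ 0.49813527 -0.0285922   0.0425    ] (array([ 0.49690773, -0.02660931,  0.03423093]), [0.002682207547052129, 0.002682207547052157])
well [ 0.57277355 -0.25862006  0.055     ]
well scene [ 0.55047939 -0.29716799  0.055     ]
block [0.5923005  0.12008575 0.055     ] [0.5985115  0.13491191 0.03      ]
lamp [0.57836732 0.28123781 0.04      ] hammer [ 0.46266642 -0.40369907  0.015     ]
```

The top view shows the block with the mandrel near (256,180), the handle standing at (314,224) and the rack from (368,178) to (438,198). In the rack the tools are at about (411..432,185), so the empty well is at its left (+y) end, near (381,183). The network's "rack_well" at (398,192) looks like the middle of the rack, so I'll check it with the wrist camera from near.

```bash
cat >> h.py <<'E'
def plan(pos,yaw,v=1.0,s=None):
    s=s or observe();p=np.array(s['ee_pos']);y=s['tcp_rot'][2];pos=np.array(pos)
    dy=(yaw-y+np.pi)%(2*np.pi)-np.pi
    n=int(max(np.ceil(np.linalg.norm(pos-p)/(.025*v)),np.ceil(abs(dy)/.08),1));out=[]
    for i in range(n):
        d=(pos-p)/n;a=y+dy*i/n
        M=np.array([[np.cos(a),np.sin(a),0],[np.sin(a),-np.cos(a),0],[0,0,-1]])
        out.append((np.round(M.T@d/.025,2).tolist(),round(-dy/n/.1,2)))
    print(n)
    for o in out: print(o)
E
python3 - <<'E'
from h import *
for px in [[300,142],[270,142],[350,142],[300,168]]: print(px,[np.round(atz('top',px,z),3).tolist() for z in (0,.1,.15)])
for px in [[368,178],[381,183],[438,198],[411,183],[421,187],[430,188]]: print(px,np.round(atz('top',px,.055),3))
plan([.56,-.24,.30],1.31)
E
```

```text
[300, 142] [[0.733, 0.011, 0.0], [0.703, 0.006, 0.1], [0.687, 0.004, 0.15]]
[270, 142] [[0.734, 0.099, 0.0], [0.704, 0.085, 0.1], [0.688, 0.079, 0.15]]
[350, 142] [[0.731, -0.135, 0.0], [0.701, -0.126, 0.1], [0.686, -0.122, 0.15]]
[300, 168] [[0.655, 0.011, 0.0], [0.632, 0.006, 0.1], [0.621, 0.004, 0.15]]
[368, 178] [ 0.613 -0.177  0.055]
[381, 183] [ 0.599 -0.212  0.055]
[438, 198] [ 0.556 -0.363  0.055]
[411, 183] [ 0.598 -0.293  0.055]
[421, 187] [ 0.586 -0.319  0.055]
[430, 188] [ 0.583 -0.343  0.055]
21
([0.85, -0.49, -0.13], np.float64(-0.46))
([0.87, -0.45, -0.13], np.float64(-0.46))
([0.89, -0.41, -0.13], np.float64(-0.46))
([0.91, -0.37, -0.13], np.float64(-0.46))
([0.92, -0.33, -0.13], np.float64(-0.46))
([0.94, -0.29, -0.13], np.float64(-0.46))
([0.95, -0.24, -0.13], np.float64(-0.46))
([0.96, -0.2, -0.13], np.float64(-0.46))
([0.97, -0.16, -0.13], np.float64(-0.46))
([0.97, -0.11, -0.13], np.float64(-0.46))
([0.98, -0.07, -0.13], np.float64(-0.46))
([0.98, -0.02, -0.13], np.float64(-0.46))
([0.98, 0.02, -0.13], np.float64(-0.46))
([0.98, 0.07, -0.13], np.float64(-0.46))
([0.97, 0.11, -0.13], np.float64(-0.46))
([0.97, 0.16, -0.13], np.float64(-0.46))
([0.96, 0.2, -0.13], np.float64(-0.46))
([0.95, 0.24, -0.13], np.float64(-0.46))
([0.94, 0.29, -0.13], np.float64(-0.46))
([0.92, 0.33, -0.13], np.float64(-0.46))
([0.91, 0.37, -0.13], np.float64(-0.46))
```

Call:
send_rows(steps=[[-1, [0.85, -0.5, -0.2], -0.46], [-1, [0.87, -0.45, -0.2], -0.46], [-1, [0.9, -0.4, -0.2], -0.46], [-1, [0.9, -0.37, -0.2], -0.46], [-1, [0.92, -0.33, -0.2], -0.46]])

```text
clock: 1.6
ee_pos: [0.3099, -0.5397, 0.2565]
tcp_rot: [3.141, -0.0, 0.581]
contact_force: [0.1, -0.2, 0.3]
width: 0.0854
grasp_force: 0.0
```

Call:
send_rows(steps=[[-1, [0.94, -0.3, -0.15], -0.46], [-1, [0.95, -0.25, -0.15], -0.46], [-1, [0.96, -0.2, -0.15], -0.46], [-1, [0.97, -0.16, -0.15], -0.46], [-1, [0.97, -0.1, -0.15], -0.46]])

```text
clock: 2.1
ee_pos: [0.3883, -0.4452, 0.2753]
tcp_rot: [3.141, -0.0, 0.811]
contact_force: [0.1, 0.7, -0.1]
width: 0.0854
grasp_force: 0.0
```

Call:
send_rows(steps=[[-1, [0.98, -0.07, -0.1], -0.46], [-1, [0.98, 0, -0.1], -0.46], [-1, [0.98, 0.03, -0.1], -0.46], [-1, [0.98, 0.07, -0.1], -0.46], [-1, [0.97, 0.1, -0.1], -0.46]])

```text
clock: 2.6
ee_pos: [0.467, -0.3512, 0.2878]
tcp_rot: [3.141, 0.0, 1.041]
contact_force: [0.0, 1.4, 0.2]
width: 0.0856
grasp_force: 0.0
```

Call:
send_rows(steps=[[-1, [0.97, 0.16, -0.05], -0.46], [-1, [0.96, 0.2, -0.05], -0.46], [-1, [0.95, 0.25, -0.05], -0.46], [-1, [0.94, 0.3, -0.05], -0.46], [-1, [0.92, 0.33, 0], -0.46]])

```text
clock: 3.1
ee_pos: [0.5457, -0.257, 0.2929]
tcp_rot: [3.141, 0.0, 1.271]
contact_force: [-0.3, -0.1, 0.9]
width: 0.0855
grasp_force: 0.0
```

Run:
```python
from h import *
s=observe();print(s['clock'],s['ee_pos'],s['tcp_rot'])
im=save('wrist','w1.png')
for l in ['rack_well','handle_center','bezel_mandrel','burnisher']:
    print(l,[(np.round(r['location'],1).tolist(),round(r['score'],2),np.round(atz('wrist',r['location'],.055,s),3)) for r in look_for('wrist',l)[:2]])
```

```text
3.1 [ 0.5457417  -0.25704469  0.29289009] [3.14094568e+00 1.35015211e-04 1.27076188e+00]
rack_well [([347.3, 146.9], 0.77, array([ 0.586, -0.243,  0.055]))]
handle_center [([221.8, 4.9], 0.66, array([ 0.495, -0.052,  0.055]))]
bezel_mandrel [([360.0, 183.6], 0.73, array([ 0.589, -0.296,  0.055]))]
burnisher [([360.9, 225.0], 0.95, array([ 0.575, -0.355,  0.055]))]
```

View pics/w1.png

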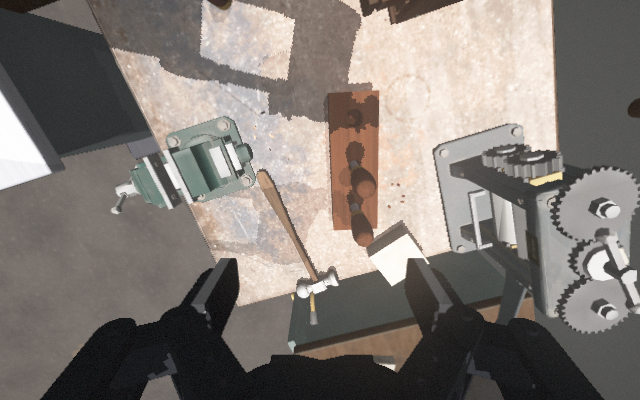

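The wrist view shows the rack upright at columns 329–379, rows 91–230. The empty well is at about (353,118), and the two handled tools lean at (360,180) and (361,220). The network's well point (347,147) is the middle of the rack, so I'll use the dark hole. The handle is at the top edge near (222,4).

Run:
```python
from h import *
s=observe()
im=cv2.imread('pics/w1.png')
for px in [[353,118],[329,92],[379,91],[334,230],[378,230]]: print(px,np.round(atz('wrist',px,.055,s),4))
g=cv2.cvtColor(im,6)[100:138,335:372];b=(g<45).astype(np.uint8)
n,_,st,ce=cv2.connectedComponentsWithStats(b)
for i in range(1,n):
    if st[i,4]>15: c=ce[i]+[335,100];print(st[i],c,atz('wrist',c,.055,s))
plan([.485,-.045,.24],1.29)
```

```text
[353, 118] [ 0.601  -0.2121  0.055 ]
[329, 92] [ 0.5812 -0.1741  0.055 ]
[379, 91] [ 0.6394 -0.1911  0.055 ]
[334, 230] [ 0.5348 -0.3522  0.055 ]
[378, 230] [ 0.5945 -0.3707  0.055 ]
10
([0.74, -0.48, 0.21], np.float64(-0.02))
([0.74, -0.48, 0.21], np.float64(-0.02))
([0.74, -0.48, 0.21], np.float64(-0.02))
([0.75, -0.48, 0.21], np.float64(-0.02))
([0.75, -0.48, 0.21], np.float64(-0.02))
([0.75, -0.47, 0.21], np.float64(-0.02))
([0.75, -0.47, 0.21], np.float64(-0.02))
([0.75, -0.47, 0.21], np.float64(-0.02))
([0.75, -0.47, 0.21], np.float64(-0.02))
([0.75, -0.47, 0.21], np.float64(-0.02))
```

Call:
send_rows(steps=[[-1, [0.75, -0.48, 0.2], 0], [-1, [0.75, -0.48, 0.2], 0], [-1, [0.75, -0.48, 0.2], 0], [-1, [0.75, -0.48, 0.2], 0], [-1, [0.75, -0.48, 0.2], 0]])

```text
clock: 3.85
ee_pos: [0.5147, -0.1509, 0.2674]
tcp_rot: [3.142, 0.0, 1.267]
contact_force: [1.0, 0.8, 0.2]
width: 0.0855
grasp_force: 0.0
```

Call:
send_rows(steps=[[-1, [0.75, -0.48, 0.2], 0], [-1, [0.75, -0.48, 0.2], 0], [-1, [0.75, -0.48, 0.2], 0], [-1, [0.75, -0.48, 0.2], 0], [-1, [0.75, -0.48, 0.2], 0]])

```text
clock: 4.35
ee_pos: [0.4856, -0.0435, 0.2425]
tcp_rot: [3.141, 0.0, 1.267]
contact_force: [0.2, 0.4, -0.5]
width: 0.0849
grasp_force: 0.0
```

Run:
```python
from h import *
s=observe();print(s['clock'],s['ee_pos'],s['tcp_rot'])
im=save('wrist','w2.png')
for l,z in [('handle_center',.05),('mandrel',.1),('mandrel_shoulder',.123),('drive_block',.055)]:
    for r in outline_of('wrist',l)[:2]:
        ys,xs=np.nonzero(r['mask']);print(l,np.round(r['location'],1),round(r['score'],2),np.round(atz('wrist',r['location'],z,s),4),xs.min(),xs.max(),ys.min(),ys.max())
```

```text
4.35 [ 0.48558652 -0.0434585   0.24245497] [3.14124298e+00 3.26562528e-04 1.26664279e+00]
handle_center [317.8 163. ] 0.78 [ 0.4863 -0.0297  0.05  ] 307 329 146 177
drive_block [377.    4.9] 0.96 [0.5878 0.1011 0.055 ] 345 405 0 20
```

View pics/w2.png

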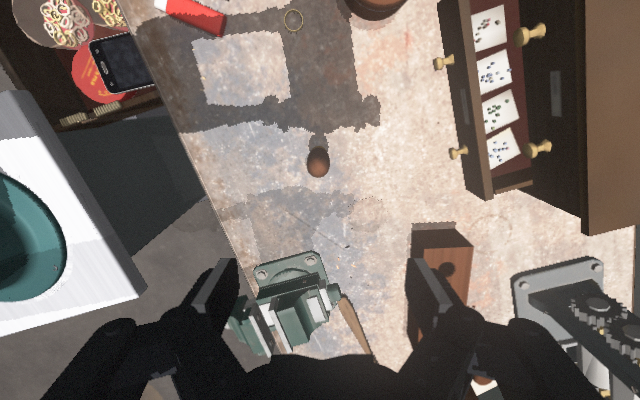

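The wrist view shows the handle's butt at about (318,163), with its dark lower part up to row ~133, clear between the fingers (columns 238 to 410). The open drawer cabinet is right of column 440, and the drive block is at the top at (377,5). I'll fit a handle model to the outline to get its axis.

```bash
cat >> h.py <<'E'
HP=[(0,.0115),(.012,.0115),(.04,.013),(.07,.0125),(.08,.009),(.085,.004)]
def sil(name,base,axis,prof,s,n=40):
    axis=np.array(axis,float);axis/=np.linalg.norm(axis)
    u=np.cross(axis,[1,0,0]);u/=np.linalg.norm(u);v=np.cross(axis,u);t=np.linspace(0,2*np.pi,n)
    pts=[proj(name,np.array(base)+axis*z+r*(np.cos(a)*u+np.sin(a)*v),s) for z,r in prof for a in t]
    return np.array(pts)
E
python3 - <<'E'
from h import *
s=observe()
for x,y in [(.486,-.033),(.486,-.03),(.486,-.027)]:
    q=sil('wrist',[x,y,0],[0,0,1],HP,s);print(x,y,q.min(0),q.max(0))
im=cv2.imread('pics/w2.png');print(im[125:182:2,318].tolist());print(cv2.cvtColor(im,6)[160,300:336].tolist())
plan([.486,-.03,.15],1.29)
E
```

```text
0.486 -0.033 [305.87293862 148.36540829] [328.64006514 180.24704426]
0.486 -0.03 [305.00947877 146.16601812] [327.84434568 177.74769452]
0.486 -0.027 [304.14086472 143.95557989] [327.0439392  175.23373362]
[[100, 104, 114], [97, 96, 107], [99, 103, 111], [99, 101, 108], [102, 103, 110], [99, 105, 113], [95, 101, 109], [101, 104, 111], [114, 116, 121], [109, 112, 118], [100, 104, 109], [63, 75, 88], [62, 66, 75], [60, 66, 77], [57, 63, 73], [57, 61, 72], [62, 68, 87], [66, 78, 102], [71, 87, 123], [81, 101, 144], [87, 107, 152], [90, 112, 160], [87, 111, 158], [87, 107, 154], [85, 106, 148], [77, 93, 129], [123, 131, 152], [189, 195, 209], [189, 198, 214]]
[187, 199, 205, 203, 197, 166, 160, 93, 68, 66, 72, 70, 80, 87, 91, 93, 94, 97, 92, 89, 88, 86, 79, 80, 77, 78, 71, 72, 67, 86, 191, 195, 196, 196, 194, 189]
4
([0.13, -0.05, 0.93], np.float64(-0.05))
([0.13, -0.05, 0.93], np.float64(-0.05))
([0.13, -0.04, 0.93], np.float64(-0.05))
([0.13, -0.04, 0.93], np.float64(-0.05))
```

Call:
send_rows(steps=[[-1, [0.11, -0.02, 0.8], 0], [-1, [0.11, -0.02, 0.8], 0], [-1, [0.11, -0.02, 0.8], 0], [-1, [0.11, -0.02, 0.8], 0], [-1, [0.11, 0, 0.8], 0]])

```text
clock: 5.1
ee_pos: [0.4891, -0.0307, 0.1423]
tcp_rot: [3.14, 0.0, 1.267]
contact_force: [0.5, -0.3, -0.9]
width: 0.0858
grasp_force: 0.0
```

Run:
```python
from h import *
s=observe();print(s['clock'],s['ee_pos'],s['tcp_rot'])
im=save('wrist','w3.png')
for r in outline_of('wrist','handle_center')[:1]:
    ys,xs=np.nonzero(r['mask']);print(np.round(r['location'],1),round(r['score'],2),xs.min(),xs.max(),ys.min(),ys.max())
for x,y in [(.486,-.03),(.489,-.03),(.487,-.034),(.487,-.027)]:
    q=sil('wrist',[x,y,0],[0,0,1],HP,s);print(x,y,q.min(0),q.max(0))
```

```text
5.1 [ 0.4890896  -0.03074947  0.14225477] [3.14037236e+00 2.52560254e-04 1.26707422e+00]
[316.2 203. ] 0.95 302 332 175 226
0.486 -0.03 [300.56055487 175.59678707] [332.37897724 227.92017277]
0.489 -0.03 [304.18807499 174.72076636] [336.04221258 226.84059449]
0.487 -0.034 [303.39073419 179.01127755] [335.04829588 232.11357419]
0.487 -0.027 [300.54059151 172.5041881 ] [332.50182399 224.11270438]
```

Call:
send_rows(steps=[[-1, [0.04, -0.1, 0.78], 0], [-1, [0, 0, 0.78], 0], [-1, [0, 0, 0.78], 0], [-1, [0, 0, 0.78], 0], [-1, [0, 0, 0.74], 0]])

```text
clock: 5.7
ee_pos: [0.4878, -0.0288, 0.0468]
tcp_rot: [3.139, -0.0, 1.268]
contact_force: [0.6, -0.2, 0.3]
width: 0.0858
grasp_force: 0.0
```

Call:
send_rows(steps=[[1, [0, 0, 0], 0], [1, [0, 0, 0], 0], [1, [0, 0, 0], 0], [1, [0, 0, 0], 0], [1, [0, 0, 0], 0]])

```text
clock: 6.2
ee_pos: [0.4876, -0.0279, 0.0476]
tcp_rot: [3.139, -0.0, 1.269]
contact_force: [-1.4, 0.4, 5.2]
width: 0.0232
grasp_force: 58.6
```

Call:
send_rows(steps=[[1, [0, 0, 0], 0], [1, [0, 0, 0], 0], [1, [0, 0, 0], 0], [1, [0, 0, 0], 0], [1, [0, 0, 0], 0]])

```text
clock: 6.7
ee_pos: [0.4876, -0.0279, 0.0476]
tcp_rot: [3.139, -0.0, 1.269]
contact_force: [-1.1, -0.8, 6.7]
width: 0.0239
grasp_force: 58.8
```

Call:
send_rows(steps=[[1, [0, 0, -0.5], 0], [1, [0, 0, -0.9], 0], [1, [0, 0, -0.9], 0], [1, [0.2, 0.1, -0.9], 0], [1, [0.4, 0.2, -0.9], 0]])

```text
clock: 7.2
ee_pos: [0.4973, -0.0157, 0.1499]
tcp_rot: [-3.141, 0.0, 1.268]
contact_force: [0.1, -0.0, -1.8]
width: 0.0239
grasp_force: 58.8
```

Call:
send_rows(steps=[[1, [0.5, 0.35, -0.8], 0], [1, [0.5, 0.35, -0.8], 0], [1, [0.5, 0.35, -0.8], 0], [1, [0.5, 0.35, -0.8], 0], [1, [0.4, 0.16, -0.8], 0]])

```text
clock: 7.7
ee_pos: [0.5534, 0.0306, 0.25]
tcp_rot: [3.141, -0.0, 1.269]
contact_force: [0.1, -0.7, -0.3]
width: 0.0236
grasp_force: 58.8
```

Run:
```python
from h import *
s=observe();print(s['clock'],s['ee_pos'],s['tcp_rot'],s['width'],s['contact_force'])
im=save('wrist','w4.png')
for l,z in [('handle_center',.2),('handle_mouth',.2),('mandrel',.1),('mandrel_shoulder',.123),('drive_block',.055)]:
    for r in outline_of('wrist',l)[:2]:
        ys,xs=np.nonzero(r['mask']);print(l,np.round(r['location'],1),round(r['score'],2),np.round(atz('wrist',r['location'],z,s),4),xs.min(),xs.max(),ys.min(),ys.max())
```

```text
7.7 [0.55343515 0.03059189 0.25001196] [ 3.14114602e+00 -2.44150887e-04  1.26900902e+00] 0.023589796133547714 [ 0.08436261 -0.67909957 -0.33244778]
handle_center [318.3 268.3] 0.69 [ 0.5408 -0.0041  0.2   ] 297 346 211 316
handle_mouth [319.5 271.3] 0.87 [ 0.5409 -0.0068  0.2   ] 297 346 211 317
mandrel [342.2  66.4] 0.64 [0.6053 0.1311 0.1   ] 330 353 46 75
mandrel_shoulder [340.5  59.2] 0.85 [0.6033 0.1352 0.123 ] 328 353 44 75
mandrel_shoulder [400.5 288.6] 0.68 [ 0.6029 -0.1007  0.123 ] 380 422 279 385
drive_block [334.3  67.9] 0.87 [0.601  0.1353 0.055 ] 301 374 25 106
```

View pics/w4.png

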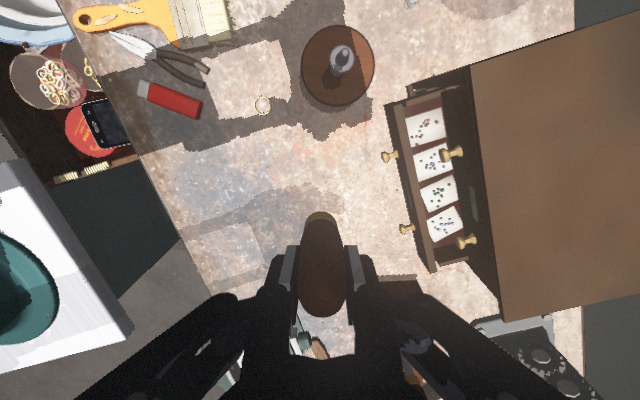

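The wrist view shows the handle held upright between the pads, brass lip at (319,212). The drive block disk spans columns 301–374, rows 25–106, with the mandrel's tang and shoulder at about (342,60). I'll zoom in on that.

Run:
```python
from h import *
im=cv2.imread('pics/w4.png')[15:115,295:385]
cv2.imwrite('pics/c4.png',cv2.resize(im,None,fx=6,fy=6,interpolation=cv2.INTER_CUBIC))
s=observe()
for z in (0,.03,.055): print(z,[np.round(proj('wrist',p,s),1).tolist() for p in [[.594,.122,z]]])
# block fit
from scipy.optimize import least_squares
P=[(0,.04),(.055,.04)]
f=lambda p:(lambda q:np.r_[q.min(0),q.max(0)]-[301,25,374.5,106.5])(sil('wrist',[p[0],p[1],0],[0,0,1],P,s))
r=least_squares(f,[.594,.122],diff_step=1e-4);print(r.x,r.fun)
MP=[(.0,.006),(.11,.0105),(.1101,.0055),(.146,.003)]
b=r.x
print([ (z,np.round(proj('wrist',[b[0],b[1],z],s),1).tolist()) for z in (.055,.123,.159)])
```

```text
0 [[331.9, 83.7]]
0.03 [[332.8, 82.5]]
0.055 [[333.6, 81.3]]
[0.60173448 0.13311859] [-1.72790038 -1.28489325  1.71463979  1.69342469]
[(0.055, [337.7, 67.9]), (0.123, [341.9, 60.0]), (0.159, [345.1, 53.8])]
```

View pics/c4.png

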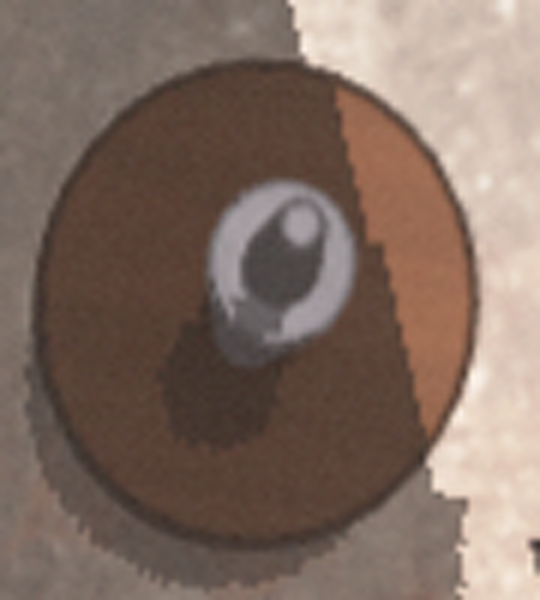

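The crop shows the shoulder ring centred at about (342.0,58.7) in full-picture pixels. The tang's rounded end is at about (345.5,52.0), nearly where an upright mandrel would put it.

Run:
```python
from h import *
s=observe()
sh=atz('wrist',[342,58.7],.123,s);te=atz('wrist',[345.5,52.0],.158,s);print(sh,te)
M=R.from_euler('xyz',s['tcp_rot']).as_matrix();p=np.array(s['ee_pos'])
print('tool frame tang end',M.T@(te-p),'shoulder',M.T@(sh-p))
for dx in (-.002,0,.002):
    base=p+M@[dx,0,.0476]
    q=sil('wrist',base,[0,0,1],HP,s);print(dx,q.min(0),q.max(0))
    for z,r in HP:
        qq=sil('wrist',base,[0,0,1],[(z,r)],s);print('  ',z,qq.min(0).round(1),qq.max(0).round(1))
r=outline_of('wrist','handle_center')[0];m=r['mask']
for y in range(208,320,8): 
    xs=np.nonzero(m[y])[0]
    if len(xs): print(y,xs.min(),xs.max())
# also scene and top
camera('scene');camera('top')
print('scene')
for n,l in [('scene','mandrel_shoulder'),('scene','handle_center'),('top','mandrel_shoulder')]:
  for r in outline_of(n,l)[:2]:
    ys,xs=np.nonzero(r['mask']);print(n,l,np.round(r['location'],1),round(r['score'],2),xs.min(),xs.max(),ys.min(),ys.max())
print(proj('scene',te),proj('scene',sh),proj('top',te),proj('scene',p+M@[0,0,.005]),proj('scene',p+M@[0,0,.0476]))
```

```text
[0.60209782 0.13399679 0.123     ] [0.60239743 0.13423486 0.158     ]
tool frame tang end [0.11497447 0.01764043 0.08888815] shoulder [0.11469294 0.01751399 0.12388888]
-0.002 [293.96655785 212.17691255] [345.85430964 318.04716134]
   0 [304.3 212.2] [336.8 241.9]
   0.012 [303.3 218.9] [337.7 250.1]
   0.04 [297.8 235.8] [342.7 275.5]
   0.07 [294.  265.4] [345.9 309.4]
   0.08 [299.7 284.6] [339.8 318. ]
   0.085 [310.5 301.6] [328.9 316.9]
0 [293.84266057 209.48611789] [345.96655787 314.46597313]
   0 [304.3 209.5] [336.9 239.4]
   0.012 [303.2 216.1] [337.7 247.5]
   0.04 [297.7 232.6] [342.8 272.6]
   0.07 [293.8 261.6] [346.  306.1]
   0.08 [299.6 280.7] [339.9 314.5]
   0.085 [310.4 297.7] [329.  313.1]
0.002 [293.71752302 206.77803518] [346.07993259 310.85114937]
   0 [304.2 206.8] [336.9 236.9]
   0.012 [303.2 213.2] [337.8 244.8]
   0.04 [297.6 229.4] [342.9 269.7]
   0.07 [293.7 257.8] [346.1 302.7]
   0.08 [299.5 276.8] [340.  310.9]
   0.085 [310.3 293.7] [329.  309.3]
216 309 332
224 304 336
232 302 338
240 300 340
248 299 343
256 299 344
264 298 345
272 297 346
280 297 346
288 297 346
296 297 346
304 301 342
312 305 337
scene
scene mandrel_shoulder [457.7 317.6] 0.71 376 496 284 338
scene mandrel_shoulder [288.6 170. ] 0.49 287 294 154 191
scene handle_center [309.4 140.1] 0.53 299 311 116 153
scene handle_center [288.4 174.5] 0.31 287 295 154 191
top mandrel_shoulder [252.5 178.3] 0.65 247 256 176 184
[291.10559231 154.13358481] [291.67172208 166.82341057] [246.67714212 175.1351734 ] [305.89004997 134.21307995] [306.40925692 151.9017466 ]
```

Call:
send_rows(steps=[[1, [0.9, 0.14, 0], 0], [1, [0.95, 0.14, 0], 0], [1, [0.95, 0.14, 0], 0], [1, [0.95, 0.14, 0], 0], [1, [0.89, 0.13, 0], 0]])

```text
clock: 8.8
ee_pos: [0.6043, 0.1365, 0.2482]
tcp_rot: [-3.141, 0.0, 1.269]
contact_force: [1.3, 0.9, -1.2]
width: 0.024
grasp_force: 58.8
```

Call:
send_rows(steps=[[1, [0, 0, 0.4], 0], [1, [0, 0, 0.4], 0], [1, [0, 0, 0.2], 0], [1, [0, 0, 0.2], 0], [1, [0, 0, 0], 0]])

```text
clock: 9.3
ee_pos: [0.6031, 0.1347, 0.2172]
tcp_rot: [-3.14, 0.001, 1.268]
contact_force: [-0.1, -0.4, -0.9]
width: 0.0232
grasp_force: 58.8
```

Run:
```python
from h import *
s=observe();print(s['clock'],s['ee_pos'],s['tcp_rot'],s['width'],s['contact_force'])
a=save('wrist','w5.png')[130:400,200:440];b=save('scene','s5.png')[110:220,240:340]
b=cv2.resize(b,(400,440),interpolation=cv2.INTER_CUBIC);a=cv2.resize(a,(391,440),interpolation=cv2.INTER_CUBIC)
cv2.imwrite('pics/c5.png',np.hstack([a,b])[:,:,::-1])
M=R.from_euler('xyz',s['tcp_rot']).as_matrix();p=np.array(s['ee_pos'])
print('scene mouth',proj('scene',p+M@[-.001,0,.0476]),'butt',proj('scene',p+M@[-.001,0,-.0374]),'tang',proj('scene',[.6024,.1342,.159]),'sh',proj('scene',[.6021,.134,.123]))
print('wrist mouth',proj('wrist',p+M@[-.001,0,.0476],s),'tang',proj('wrist',[.6024,.1342,.159],s))
```

```text
9.3 [0.60306937 0.134748   0.21723482] [-3.13970183e+00  1.11684673e-03  1.26781568e+00] 0.02318392877227154 [-0.09693393 -0.42501196 -0.92398813]
scene mouth [291.11092146 149.87372749] butt [289.69275368 117.64145733] tang [291.09895164 153.77048571] sh [291.67145074 166.82291271]
wrist mouth [320.5849616 226.0179323] tang [320.11913086 219.6706262 ]
```

View pics/c5.png

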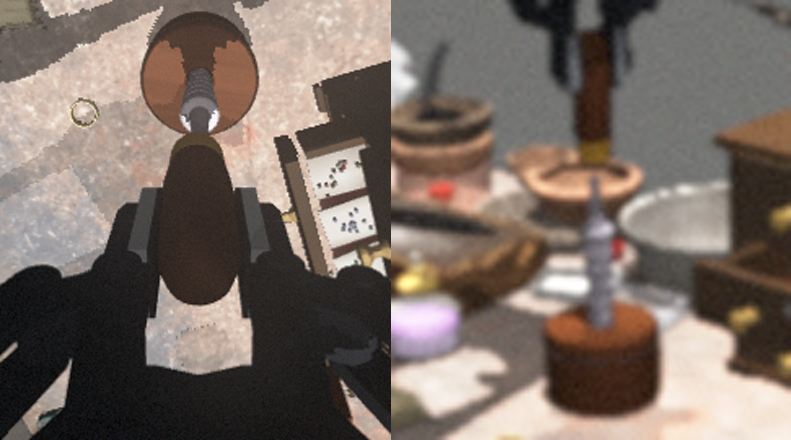

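The crops show the brass mouth squarely above the tang end in both views: scene column ~290.8 for both, and wrist column ~198 of the crop for both. Both axes look vertical, so I'll go down gently.

Call:
send_rows(steps=[[1, [0, 0, 0.2], 0], [1, [0, 0, 0.2], 0], [1, [0, 0, 0.2], 0], [1, [0, 0, 0.2], 0], [1, [0, 0, 0.1], 0]])

```text
clock: 9.9
ee_pos: [0.6035, 0.1356, 0.195]
tcp_rot: [-3.14, 0.001, 1.269]
contact_force: [-0.0, -0.0, -0.4]
width: 0.0237
grasp_force: 58.8
```

Call:
send_rows(steps=[[1, [0, 0, 0.15], 0], [1, [0, 0, 0.15], 0], [1, [0, 0, 0.15], 0], [1, [0, 0, 0.15], 0], [1, [0, 0, 0.1], 0]])

```text
clock: 10.4
ee_pos: [0.6039, 0.1357, 0.1781]
tcp_rot: [-3.141, 0.0, 1.269]
contact_force: [0.3, -0.5, -0.6]
width: 0.0237
grasp_force: 58.8
```

Call:
send_rows(steps=[[1, [0, 0, 0.03], 0], [1, [0, 0, 0.03], 0], [1, [0, 0, 0.03], 0], [1, [0, 0, 0.02], 0], [1, [0, 0, 0], 0]])

```text
clock: 10.9
ee_pos: [0.6041, 0.1357, 0.1759]
tcp_rot: [3.141, -0.0, 1.269]
contact_force: [-0.2, -0.5, -0.5]
width: 0.0239
grasp_force: 58.8
```

Call:
send_rows(steps=[[1, [0, 0, 0.02], 0], [1, [0, 0, 0.01], 0], [1, [0, 0, 0.01], 0], [1, [0, 0, 0], 0], [1, [0, 0, 0], 0]])

```text
clock: 11.4
ee_pos: [0.6041, 0.1357, 0.175]
tcp_rot: [3.141, -0.0, 1.269]
contact_force: [-0.8, 0.1, -0.3]
width: 0.0238
grasp_force: 58.8
```

Call:
send_rows(steps=[[1, [0, 0, 0.02], 0], [1, [0, 0, 0.01], 0], [1, [0, 0, 0.01], 0], [1, [0, 0, 0], 0], [1, [0, 0, 0], 0]])

```text
clock: 11.9
ee_pos: [0.6042, 0.1357, 0.174]
tcp_rot: [3.141, -0.0, 1.269]
contact_force: [0.2, -0.1, 2.2]
width: 0.024
grasp_force: 58.8
```

```bash
python3 -c "
from h import *
s=observe();print(s['contact_force'],s['ft_torque'],s['ee_pos'])"
```

```text
[ 0.17727959 -0.10564969  2.18272965] [ 0.01435947 -0.12415729 -0.02893857] [0.60418986 0.13571677 0.1740259 ]
```

Call:
send_rows(steps=[[1, [0, 0, 0.01], 0], [1, [0, 0, 0.01], 0], [1, [0, 0, 0], 0], [1, [0, 0, 0], 0], [1, [0, 0, 0], 0]])

```text
clock: 12.4
ee_pos: [0.6042, 0.1357, 0.1736]
tcp_rot: [3.141, -0.0, 1.269]
contact_force: [-0.7, 0.3, 2.7]
width: 0.0237
grasp_force: 58.9
```

Call:
send_rows(steps=[[1, [0, 0, 0.01], 0], [1, [0, 0, 0.01], 0], [1, [0, 0, 0.01], 0], [1, [0, 0, 0], 0], [1, [0, 0, 0], 0]])

```text
clock: 12.9
ee_pos: [0.6043, 0.1357, 0.1729]
tcp_rot: [3.141, -0.0, 1.269]
contact_force: [0.8, 0.0, 4.4]
width: 0.0236
grasp_force: 58.9
```

Call:
send_rows(steps=[[1, [0, 0, 0.01], 0], [1, [0, 0, 0.01], 0], [1, [0, 0, 0.01], 0], [1, [0, 0, 0], 0], [1, [0, 0, 0], 0]])

```text
clock: 13.4
ee_pos: [0.6046, 0.1358, 0.1726]
tcp_rot: [3.14, -0.001, 1.269]
contact_force: [0.9, -0.0, 6.3]
width: 0.0238
grasp_force: 59.0
```

Call:
send_rows(steps=[[1, [0, 0, 0.01], 0], [1, [0, 0, 0.01], 0], [1, [0, 0, 0.01], 0], [1, [0, 0, 0.01], 0], [1, [0, 0, 0], 0]])

```text
clock: 13.9
ee_pos: [0.6049, 0.1358, 0.1721]
tcp_rot: [3.14, -0.001, 1.269]
contact_force: [0.1, -0.0, 7.2]
width: 0.0239
grasp_force: 59.2
```

Call:
send_rows(steps=[[1, [0, 0, 0.01], 0], [1, [0, 0, 0.01], 0], [1, [0, 0, 0.01], 0], [1, [0, 0, 0], 0], [1, [0, 0, 0], 0]])

```text
clock: 14.4
ee_pos: [0.6052, 0.1359, 0.1719]
tcp_rot: [3.139, -0.001, 1.269]
contact_force: [0.5, -0.7, 9.0]
width: 0.0237
grasp_force: 59.4
```

Call:
send_rows(steps=[[1, [0, -0.01, 0.01], 0], [1, [0, -0.01, 0.01], 0], [1, [0, -0.01, 0.01], 0], [1, [0, 0, 0.01], 0], [1, [0, 0, 0], 0]])

```text
clock: 14.9
ee_pos: [0.605, 0.1361, 0.1716]
tcp_rot: [3.138, -0.002, 1.269]
contact_force: [-0.3, -0.0, 12.2]
width: 0.0236
grasp_force: 59.6
```

Call:
send_rows(steps=[[1, [0, -0.01, 0.01], 0], [1, [0, -0.01, 0.01], 0], [1, [0, 0, 0.01], 0], [1, [0, 0, 0], 0], [1, [0, 0, 0], 0]])

```text
clock: 15.4
ee_pos: [0.6049, 0.1364, 0.1714]
tcp_rot: [3.137, -0.002, 1.269]
contact_force: [0.1, -0.5, 13.0]
width: 0.0236
grasp_force: 59.7
```

Call:
send_rows(steps=[[1, [0, 0, 0.01], 0], [1, [0, 0, 0.01], 0], [1, [0, 0, 0.01], 0], [1, [0, 0, 0], 0], [1, [0, 0, 0], 0]])

```text
clock: 15.9
ee_pos: [0.6052, 0.1364, 0.1712]
tcp_rot: [3.136, -0.003, 1.269]
contact_force: [-0.1, -0.6, 14.4]
width: 0.0237
grasp_force: 60.1
```

Call:
send_rows(steps=[[1, [0, 0, 0.01], 0], [1, [0, 0, 0], 0], [1, [0, 0, 0], 0], [1, [0, 0, 0], 0], [1, [0, 0, 0], 0]])

```text
clock: 16.4
ee_pos: [0.6053, 0.1364, 0.1711]
tcp_rot: [3.136, -0.003, 1.269]
contact_force: [-0.8, -1.1, 14.7]
width: 0.0236
grasp_force: 60.3
```

Call:
send_rows(steps=[[1, [0, 0, 0.01], 0], [1, [0, 0, 0.01], 0], [1, [0, 0, 0], 0], [1, [0, 0, 0], 0], [1, [0, 0, 0], 0]])

```text
clock: 16.9
ee_pos: [0.6055, 0.1365, 0.171]
tcp_rot: [3.135, -0.003, 1.269]
contact_force: [-0.5, -0.5, 16.6]
width: 0.0235
grasp_force: 60.5
```

```bash
python3 -c "
from h import *
s=observe();print(s['contact_force'],s['ft_torque'],s['ee_pos'])
save('wrist','w6.png')
for r in outline_of('wrist','handle_center')[:1]:
    ys,xs=np.nonzero(r['mask']);print(xs.min(),xs.max(),ys.min(),ys.max())"
```

```text
[-0.47451786 -0.49564325 16.59558361] [-0.10772195  0.12354231  0.03810791] [0.60547773 0.1364656  0.17099411]
297 346 212 316
```

Call:
send_rows(steps=[[1, [0, 0, -0.06], 0], [1, [0, 0, -0.06], 0], [1, [0, 0, -0.06], 0], [1, [0, 0, -0.06], 0], [1, [0, 0, -0.06], 0]])

```text
clock: 17.5
ee_pos: [0.602, 0.1357, 0.1723]
tcp_rot: [-3.14, 0.001, 1.269]
contact_force: [3.3, -0.4, -6.4]
width: 0.0238
grasp_force: 58.9
```

Call:
send_rows(steps=[[1, [0, 0, -0.1], 0], [1, [0, 0, -0.1], 0], [1, [0, 0, -0.1], 0], [1, [0, 0, -0.1], 0], [1, [0, 0, -0.1], 0]])

```text
clock: 18.0
ee_pos: [0.6024, 0.1361, 0.1869]
tcp_rot: [-3.141, 0.0, 1.269]
contact_force: [0.4, 0.4, -3.9]
width: 0.0238
grasp_force: 59.3
```

Call:
send_rows(steps=[[1, [0, 0, -0.4], 0], [1, [0, 0, -0.6], 0], [1, [0, 0, -0.6], 0], [1, [0, 0, -0.6], 0], [1, [0, 0, -0.6], 0]])

```text
clock: 18.5
ee_pos: [0.6029, 0.1361, 0.259]
tcp_rot: [3.141, -0.001, 1.269]
contact_force: [0.1, 0.5, -3.5]
width: 0.0234
grasp_force: 59.5
```

Run:
```python
from h import *
s=observe();print(s['clock'],s['ee_pos'],s['tcp_rot'],s['contact_force'])
a=save('wrist','w7.png')[30:400,180:460];b=save('scene','s7.png')[90:220,240:340]
b=cv2.resize(b,(385,500),interpolation=cv2.INTER_CUBIC);a=cv2.resize(a,(378,500),interpolation=cv2.INTER_CUBIC)
cv2.imwrite('pics/c7.png',np.hstack([a,b])[:,:,::-1])
p=s['ee_pos'];print('tip proj',[proj('wrist',p-[0,0,d],s).round(1).tolist() for d in (.0476,.158)],[proj('scene',p-[0,0,d]).round(1).tolist() for d in (.0476,.158)])
plan([.575,-.02,.258],1.32)
```

```text
18.5 [0.6029215  0.13613273 0.25898115] [ 3.14071497e+00 -5.87819798e-04  1.26881673e+00] [ 0.12408605  0.48013938 -3.50735326]
tip proj [[320.5, 224.8], [320.7, 182.4]] [[289.8, 134.1], [291.7, 174.3]]
7
([-0.9, 0.1, 0.02], np.float64(-0.07))
([-0.9, 0.1, 0.02], np.float64(-0.07))
([-0.91, 0.09, 0.02], np.float64(-0.07))
([-0.91, 0.08, 0.02], np.float64(-0.07))
([-0.91, 0.08, 0.02], np.float64(-0.07))
([-0.91, 0.07, 0.02], np.float64(-0.07))
([-0.91, 0.06, 0.02], np.float64(-0.07))
```

View pics/c7.png

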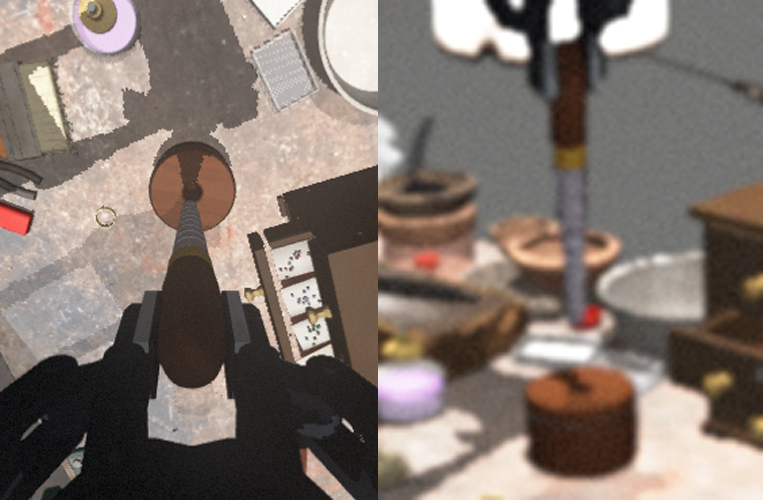

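The crops show the mandrel hanging straight from the handle: brass against the shoulder, tip clear of the block, and the block empty. Next is the rack, keeping clear of the drawer.

Call:
send_rows(steps=[[1, [-0.6, 0.1, 0], -0.07], [1, [-0.9, 0.1, 0], -0.07], [1, [-0.95, 0.09, 0], -0.07], [1, [-0.95, 0.08, 0], -0.07], [1, [-0.95, 0.08, 0], -0.07]])

```text
clock: 19.1
ee_pos: [0.5821, 0.0278, 0.2562]
tcp_rot: [-3.14, 0.0, 1.304]
contact_force: [-0.1, -0.2, -2.6]
width: 0.0241
grasp_force: 59.6
```

Call:
send_rows(steps=[[1, [-0.95, 0.07, 0], -0.07], [1, [-0.95, 0.15, 0], -0.07], [1, [-0.9, 0.35, 0], 0], [1, [-0.9, 0.4, 0], 0], [1, [-0.9, 0.4, 0], 0]])

```text
clock: 19.6
ee_pos: [0.5863, -0.0922, 0.2564]
tcp_rot: [-3.141, -0.0, 1.318]
contact_force: [-0.2, -0.1, -3.2]
width: 0.0234
grasp_force: 59.6
```

Call:
send_rows(steps=[[1, [-0.9, 0.4, 0], 0], [1, [-0.9, 0.4, 0], 0], [1, [-0.8, 0.4, 0], 0], [1, [-0.5, 0.2, 0], 0], [1, [0, 0, 0], 0]])

```text
clock: 20.1
ee_pos: [0.6009, -0.1766, 0.2562]
tcp_rot: [-3.141, 0.0, 1.316]
contact_force: [0.3, 0.8, -4.1]
width: 0.0236
grasp_force: 59.6
```

Run:
```python
from h import *
s=observe();print(s['clock'],s['ee_pos'],s['tcp_rot'],s['contact_force'])
a=save('wrist','w8.png')
M=R.from_euler('xyz',s['tcp_rot']).as_matrix();p=np.array(s['ee_pos'])
print('tip px',proj('wrist',p+M@[-.001,0,.158],s),'well px',proj('wrist',[.602,-.213,.055],s))
print('well rel tool',M.T@(np.array([.602,-.213,.055])-p))
a=a[100:300,220:460];b=save('scene','s8.png')[100:300,330:490]
cv2.imwrite('pics/c8.png',np.hstack([cv2.resize(a,(480,400),interpolation=cv2.INTER_CUBIC),cv2.resize(b,(320,400),interpolation=cv2.INTER_CUBIC)])[:,:,::-1])
print('scene tip',proj('scene',p+M@[-.001,0,.158]),'well',proj('scene',[.602,-.213,.055]))
```

```text
20.1 [ 0.60093991 -0.17657019  0.25623004] [-3.14071382e+00  3.29233331e-04  1.31575334e+00] [ 0.34886978  0.79093036 -4.07930772]
tip px [320.7832478  183.13956323] well px [329.23331306 199.95855117]
well rel tool [-0.0349177   0.01039342  0.20123249]
scene tip [391.28720619 208.90945266] well [404.13316375 230.80149391]
```

View pics/c8.png

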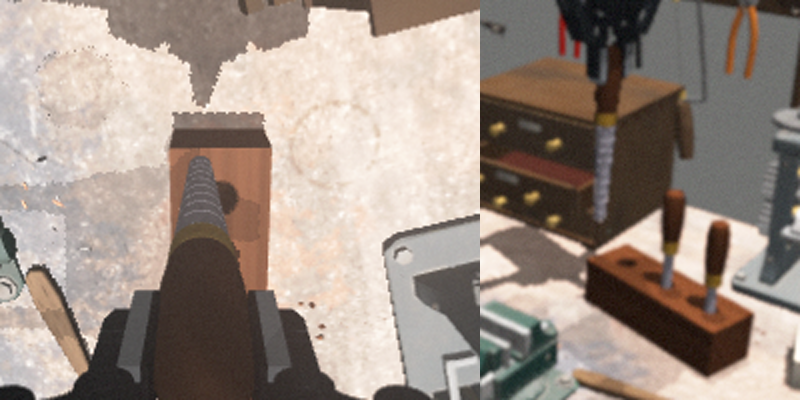

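The crops show the tip over the rack's +y end. The dark empty well's right edge is at crop x 238 and its centre at ~220 (full 329,199); in the scene it is at (404,231). Both agree with the computed well, so I'll shift over it and lower.

Call:
send_rows(steps=[[1, [-0.5, 0.15, 0], 0], [1, [-0.5, 0.15, 0], 0], [1, [-0.36, 0.12, 0], 0], [1, [0, 0, 0.2], 0], [1, [0, 0, 0.2], 0]])

```text
clock: 20.7
ee_pos: [0.6029, -0.211, 0.2465]
tcp_rot: [3.141, -0.0, 1.317]
contact_force: [0.5, 0.6, -4.2]
width: 0.0237
grasp_force: 59.6
```

Call:
send_rows(steps=[[1, [0, 0, 0.2], 0], [1, [0, 0, 0.3], 0], [1, [0, 0, 0.3], 0], [1, [0, 0, 0.3], 0], [1, [0, 0, 0], 0]])

```text
clock: 21.2
ee_pos: [0.6018, -0.2101, 0.2171]
tcp_rot: [-3.138, -0.0, 1.318]
contact_force: [-0.1, 0.9, -2.9]
width: 0.0235
grasp_force: 59.5
```

Run:
```python
from h import *
s=observe();print(s['clock'],s['ee_pos'],s['tcp_rot'],s['contact_force'])
M=R.from_euler('xyz',s['tcp_rot']).as_matrix();p=np.array(s['ee_pos'])
print('well rel tool',M.T@(np.array([.602,-.213,.055])-p))
a=save('wrist','w9.png')[100:300,220:460];b=save('scene','s9.png')[100:300,330:490]
cv2.imwrite('pics/c9.png',np.hstack([cv2.resize(a,(480,400),interpolation=cv2.INTER_CUBIC),cv2.resize(b,(320,400),interpolation=cv2.INTER_CUBIC)])[:,:,::-1])
```

```text
21.2 [ 0.60176224 -0.21005337  0.21714463] [-3.13823876e+00 -4.33357075e-04  1.31800754e+00] [-0.14015544  0.93581006 -2.8747931 ]
well rel tool [-0.00286378  0.00151098  0.16213925]
```

View pics/c9.png

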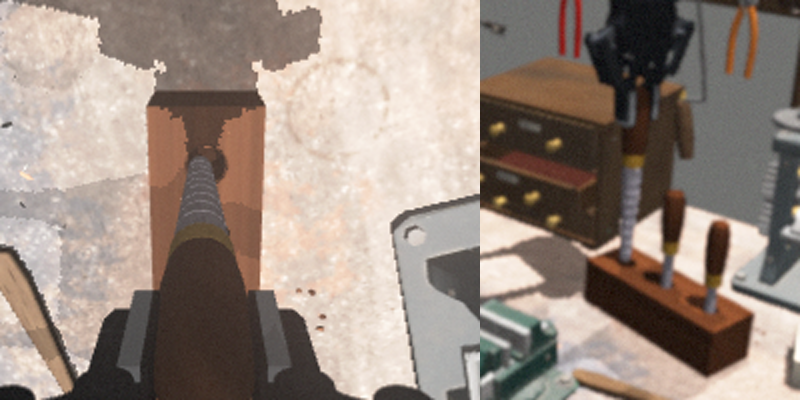

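The crops show the tip just above the well's mouth but about 3 mm left of the rack's centre line: tip at crop column 201, rack edges 148 and 265, so the centre is ~207. I'll shift +y of the tool and go in.

Call:
send_rows(steps=[[1, [-0.04, 0.11, 0], 0], [1, [0, 0, 0.1], 0], [1, [0, 0, 0.2], 0], [1, [0, 0, 0.2], 0], [1, [0, 0, 0], 0]])

```text
clock: 21.8
ee_pos: [0.6044, -0.212, 0.2053]
tcp_rot: [-3.139, -0.0, 1.318]
contact_force: [-0.1, 0.3, -3.7]
width: 0.0234
grasp_force: 59.5
```

Call:
send_rows(steps=[[1, [0, 0, 0.2], 0], [1, [0, 0, 0.2], 0], [1, [0, 0, 0.2], 0], [1, [0, 0, 0.2], 0], [1, [0, 0, 0.1], 0]])

```text
clock: 22.3
ee_pos: [0.6048, -0.2121, 0.1833]
tcp_rot: [-3.14, -0.0, 1.318]
contact_force: [-0.6, 0.1, -3.7]
width: 0.0239
grasp_force: 59.5
```

Call:
send_rows(steps=[[1, [0, 0, 0.1], 0], [1, [0, 0, 0.1], 0], [1, [0, 0, 0.1], 0], [1, [0, 0, 0.05], 0], [1, [0, 0, 0], 0]])

```text
clock: 22.8
ee_pos: [0.6051, -0.2122, 0.1754]
tcp_rot: [-3.141, -0.0, 1.318]
contact_force: [-0.4, -0.1, -4.5]
width: 0.0239
grasp_force: 59.5
```

Call:
send_rows(steps=[[1, [0, 0, 0.08], 0], [1, [0, 0, 0.08], 0], [1, [0, 0, 0.05], 0], [1, [0, 0, 0], 0], [1, [0, 0, 0], 0]])

```text
clock: 23.3
ee_pos: [0.6052, -0.2123, 0.1702]
tcp_rot: [-3.141, -0.0, 1.318]
contact_force: [-0.5, 0.4, -4.2]
width: 0.0241
grasp_force: 59.5
```

Call:
send_rows(steps=[[1, [0, 0, 0.03], 0], [1, [0, 0, 0.03], 0], [1, [0, 0, 0], 0], [1, [0, 0, 0], 0], [1, [0, 0, 0], 0]])

```text
clock: 23.8
ee_pos: [0.6053, -0.2123, 0.1688]
tcp_rot: [3.142, -0.0, 1.318]
contact_force: [0.6, -0.2, -3.7]
width: 0.0234
grasp_force: 59.5
```

Call:
send_rows(steps=[[1, [0, 0, 0.03], 0], [1, [0, 0, 0.02], 0], [1, [0, 0, 0], 0], [1, [0, 0, 0], 0], [1, [0, 0, 0], 0]])

```text
clock: 24.3
ee_pos: [0.6057, -0.2125, 0.1683]
tcp_rot: [3.14, 0.0, 1.318]
contact_force: [0.3, -0.5, 2.8]
width: 0.0236
grasp_force: 60.1
```

Call:
send_rows(steps=[[1, [0, 0, -0.02], 0], [-0.2, [0, 0, 0], 0], [-0.2, [0, 0, 0], 0], [-0.6, [0, 0, 0], 0], [-1, [0, 0, 0], 0]])

```text
clock: 24.8
ee_pos: [0.6053, -0.2123, 0.1679]
tcp_rot: [-3.142, 0.0, 1.318]
contact_force: [0.3, 0.5, -1.0]
width: 0.0783
grasp_force: 0.0
```

Call:
send_rows(steps=[[-1, [0, 0, 0], 0], [-1, [0, 0, 0], 0], [-1, [0, 0, 0], 0], [-1, [0, 0, 0], 0], [-1, [0, 0, 0], 0]])

```text
clock: 25.3
ee_pos: [0.6053, -0.2123, 0.168]
tcp_rot: [3.142, -0.0, 1.318]
contact_force: [-0.2, 0.7, 0.2]
width: 0.085
grasp_force: 0.0
```

Call:
send_rows(steps=[[-1, [0, 0, -0.2], 0], [-1, [0, 0, -0.4], 0], [-1, [0, 0, -0.6], 0], [-1, [0, 0, -0.8], 0], [-1, [0, 0, -0.8], 0]])

```text
clock: 25.8
ee_pos: [0.6056, -0.2124, 0.2403]
tcp_rot: [3.14, 0.0, 1.318]
contact_force: [0.6, 0.7, 0.6]
width: 0.0857
grasp_force: 0.0
```

Call:
send_rows(steps=[[-1, [0, 0, -0.8], 0], [-1, [0, 0, -0.8], 0], [-1, [0, 0, -0.4], 0], [-1, [0, 0, 0], 0], [-1, [0, 0, 0], 0]])

```text
clock: 26.3
ee_pos: [0.6052, -0.2122, 0.288]
tcp_rot: [3.141, 0.0, 1.318]
contact_force: [0.3, 0.1, -0.0]
width: 0.0853
grasp_force: 0.0
```

Run:
```python
from h import *
s=observe();print(s['clock'],s['ee_pos'],s['tcp_rot'],s['contact_force'])
a=save('wrist','w10.png')[60:360,180:460];b=save('scene','s10.png')[100:300,330:490]
cv2.imwrite('pics/c10.png',np.hstack([cv2.resize(a,(420,450),interpolation=cv2.INTER_CUBIC),cv2.resize(b,(360,450),interpolation=cv2.INTER_CUBIC)])[:,:,::-1])
```

```text
26.3 [ 0.60515727 -0.21223881  0.28804423] [3.14146076e+00 8.67573350e-07 1.31780818e+00] [ 0.34606271  0.14731627 -0.03979879]
```

View pics/c10.png

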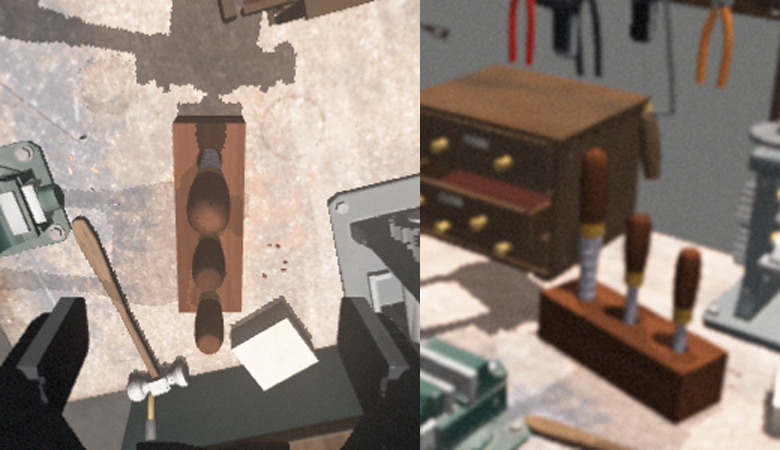

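The pictures show the handled mandrel standing in the rack's +y well, leaning only slightly, with the other two tools upright beside it and the gripper clear above.

```bash
python3 -c "
from h import *
print(finish_job())"
```

```text
the job is handed in; nothing more can be done
None
```

The handle was pressed onto the tang with a push of about 16.6 N, and the mandrel was lifted by its handle into the empty rack well and let go; I handed the job in at about 26 s, with no verdict shown.

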